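Rock the seesaw gate and feed the milling balls down the right chute

TASK

The left chute (left and right as the robot sees them) of the milling-ball sorter already has its three balls, so the next three go down the right one. With the fingertips, press the raised right paddle of the seesaw gate fully down to its stop, and only then push the slide's wooden tab sideways, fully to the left, so that the three waiting balls roll down into the right chute by themselves. Pinch and lift nothing, do not touch the balls or the left paddle, leave the cup, jar and bowl where they stand, and finish clear once the balls lie still.

Things in the scene. Friction and masses are not known exactly. Their poses are not given: they have to be found in the camera images.
- rig: fixed plywood/aluminium ball sorter, 360 mm deep, 444 mm wide. Origin on the table under the seesaw pivot; x from front (robot side, yaw within 0.35 rad) to back, y to its left, z up. At the back a feed channel (35 mm wide, 30 deep inside) falls 0.176 rad to the front, ending above the seesaw's middle at x 18, z 127 mm; its rear end, x 195, z 190 mm, is the highest fixed point.
- seesaw (a joint): tilt (rad) of the gate: aluminium trough 250 mm along y, 52 mm wide, open ends, rails 50 mm (front) and 24 mm (rear) high; level axis along rig x at y 0, z 100 mm. Negative: left end low (start -0.25 to -0.18); positive: right end low. Stops at +-0.25. Friction about 0.12 N m (1.5 N at a paddle): it stays where left. Balls run off its low end.
- paddle_right (a point): plywood paddle on the seesaw's front, right side, the one to press: 66 (x) by 40 (y) by 5 mm. Point on its top face, in the seesaw's tilted frame 60 mm in front of the pivot, 88 mm right, 5 mm above; top face spans x -91 to -25 mm. Its top moves from about z 125 mm (raised) to z 83 mm (fully down), over free space.
- paddle_left (a point): the same on the left, at y +88 mm; it starts low. Not to be touched.
- slide (a joint): travel of the slide (m): 0 shut (starts 0 to 0.004), up to 0.055 fully open, grows towards the rig's left (+y); the channel is wholly clear from 0.038. About 1 N of friction; it stays where left.
- tab (a point): middle of the right (-y) face of the slide's upright wooden tab; push it to +y. Tab 30 (x) by 12 (y) mm, z 174 to 216 mm, on a steel plate that blocks the feed channel at rig x 70 mm; point at z 200 mm, 18 mm right of the channel's middle when shut. The channel walls and the balls behind reach z 170 to 180 mm: keep fingertips above z 178 mm.
- right_chute (a point): on the floor of the right side chute near its front end, where balls come to rest; empty at the start. Chute: open box, floor falling to the front, inside rig x -150 to 50 mm, |y| 117 to 217 mm; walls: inner 58, outer 100, back 85, front 50 mm high.
- left_chute (a point): the same point in the left chute (mirror image), which holds three balls.
- cup: loose terracotta cup, 56 mm wide, 55 mm high, origin under its centre; stands in front of the seesaw between the chutes. Bystander.
- jar: loose glaze jar, 60 mm wide, 75 mm high, origin under its centre; stands left or right of the feed channel. Bystander.
- bowl: loose white ceramic bowl, 90 mm wide, 45 mm high, origin under its centre; stands on the other side of the feed channel. Bystander.
- ball1_center (a point): centre of one of the three balls waiting in the feed channel: smooth, slippery white ceramic milling ball, 30 mm diameter, about 50 g (ball1 lies against the slide, ball2 and ball3 behind it).
- ball2_center (a point): centre of one of the three balls waiting in the feed channel: smooth, slippery white ceramic milling ball, 30 mm diameter, about 50 g (ball1 lies against the slide, ball2 and ball3 behind it).
- ball3_center (a point): centre of one of the three balls waiting in the feed channel: smooth, slippery white ceramic milling ball, 30 mm diameter, about 50 g (ball1 lies against the slide, ball2 and ball3 behind it).
- old1_center (a point): centre of one of the three like balls already lying at the front of the left chute; they stay there.
- old2_center (a point): centre of one of the three like balls already lying at the front of the left chute; they stay there.
- old3_center (a point): centre of one of the three like balls already lying at the front of the left chute; they stay there.
- ball1: the same ball as point ball1_center (its origin turns with the ball; use the point).
- ball2: the same ball as point ball2_center (its origin turns with the ball; use the point).
- ball3: the same ball as point ball3_center (its origin turns with the ball; use the point).
- old1: the same ball as point old1_center (its origin turns with the ball; use the point).
- old2: the same ball as point old2_center (its origin turns with the ball; use the point).
- old3: the same ball as point old3_center (its origin turns with the ball; use the point).
Not all that is in view belongs to the job. Leave any blue or turquoise look-alike of the ball2 alone.

How it is judged:
On the way, in this order (a step that is already met when the one before it is completed fails the run):
1. the seesaw gate is rocked over to the right, with the slide still shut (value of joint seesaw above 0.2 rad and value of joint slide below 0.015 m), for 0.2 s.
2. the slide is pushed open (value of joint slide above 0.038 m), for 0.1 s.
At the end, for the whole second after the job is handed in: The seesaw is tilted to the right (joint above 0.2 rad), the slide is open (above 38 mm), the three fed balls lie still in the right chute and the three earlier ones still lie in the left chute (speed below 0.05 m/s) (value of joint seesaw above 0.2 rad and value of joint slide above 0.038 m and z of each of ball1_center, ball2_center, ball3_center, old1_center, old2_center, old3_center in the frame of rig below 0.075 m and linear speed of each of ball1, ball2, ball3, old1, old2, old3 below 0.05 m/s and y of ball1_center in the frame of rig between -0.22 and -0.115 m and y of ball2_center in the frame of rig between -0.22 and -0.115 m and y of ball3_center in the frame of rig between -0.22 and -0.115 m and y of old1_center in the frame of rig between 0.115 and 0.22 m and y of old2_center in the frame of rig between 0.115 and 0.22 m and y of old3_center in the frame of rig between 0.115 and 0.22 m); the robot touches nothing.
It fails at once if a ball is touched by the fingers (contact force between the fingers and ball1 above 0.3 N or contact force between the fingers and ball2 above 0.3 N or contact force between the fingers and ball3 above 0.3 N or contact force between the fingers and old1 above 0.3 N or contact force between the fingers and old2 above 0.3 N or contact force between the fingers and old3 above 0.3 N).
It fails at once if a ball is lifted (height (world z) of any of ball1_center, ball2_center, ball3_center, old1_center, old2_center, old3_center above 0.2 m).
It fails at once if the left paddle is touched (the gate is to be rocked by pressing the right one) (contact force between the fingers and seesaw_c3 above 1 N).
It fails at once if the cup, jar or bowl is moved by more than 20 mm (distance of any of cup, jar, bowl from where it was at the start of the episode above 0.02 m).
It also fails if it takes over 48 s, if anything falls off the work surface, if the arm or the gripper's body presses on something with over 40 N, if the wrist force passes 120 N, or if a joint passes its speed limit or range.

ROBOT

A 7-joint arm with a two-finger parallel gripper is mounted at the origin on the work surface. World frame = base frame: x ahead of the robot, y to its left, z up, the work surface at z = 0. Lengths are in m, angles in rad, forces in N, time in s.
With the tool pointing down it reaches from about 0.4 to 0.875 m from the base axis. Payload 6.5 kg.
Tool frame: the origin (TCP) lies on the mounting face of the last link; the fingertips stand r.tcp_to_tips ahead of it and the grasp point (between the pads) lies 147 mm ahead of it (r.tcp_to_tips is the distance from the TCP to the fingertips, in m); z points along the fingers, y is the line along which they close (so a half turn about z gives the same grasp; the last joint's range is limited). The gripper opens to 88 mm and grips with 3 to 60 N. Pads are 18 mm wide; open, the fingers measure 123 mm over their backs; the gripper's body (75 mm by 187 mm) begins 45 mm behind the grasp point.
Start: joints at [-1.348, 0.536, -0.004, 1.538, 0.003, 1.067, -0.071], TCP at [0.185, 0.623, 0.405] pointing down, gripper open.
Joint ranges: [-2.7, 2.7], [-0.37, 2.16], [-1.27, 1.26], [0.24, 2.4], [-1.31, 4.45], [0.19, 1.91], [-2.76, 2.76]. Speed limits (rad/s): [2.39, 2.39, 3.14, 3.14, 3.14, 3.14, 3.14].

INTERFACE

Orientations are given as a unit quaternion [x, y, z, w].
In Python, from workcell import r gives the robot as it stands. The module is installed in compiled form; this text tells all that it offers.
- The arm moves only by the tool apply_moves, never from a script. Its argument "steps" is a list of rows, each a list of 7 numbers: the turn, a rotation vector about the tool's x, y, z in degrees, then the shift along the tool's x, y, z in mm, then the gripper's target within -1 to 1 (shut at 1, half-way at 0, fully open at -1). A call has 1 to 10 rows; each row shifts and turns the commanded pose from where the row before left it, along the tool's axes as they then stand; what a row does not reach is not made up. A row lasts 1/10 s, in which the tool goes at most 50 mm and 8.59 degrees, less where a joint would pass 70% of its speed; a pose out of reach is approached as far as the arm can. A call is refused whole if a number of a shift passes 50 or a number of a turn 8.59, either way. A call with a gripper value outside its range is refused whole. The fingers move at their own pace and stop on an object; the grip force is fixed at half the most. Time passes only in rows, so rows that do not move let the fingers close. It gives the time, the measured TCP pose, the force, the opening and the grip force at its end, in the units of the state.
- r.observe(): the state, without advancing time (a new reading comes with each control period).
- r.camera(name): name is "side" or "top"; returns the picture (384x512x3 uint8, red, green, blue); there is no depth.
- r.camera_params(name): a dict with "K" (3x3 intrinsics, pixels), "eye" and "orientation" of the camera in the world. Camera axes: x right, y down, z forward; pixel columns grow to the right and rows downward; lengths in m; the calibration is good to about 2 mm. A picture is of the moment at which its call begins. camera_params takes no time and is no camera call.
- r.close_job(): hands the job in; it is judged then, once.
The state is a dict: "t": time; "qpos": joint angles; "dq": joint speeds; "joint_efforts": joint torques, N m; "ee_pos": TCP position; "ee_rot": TCP orientation; "wrist_force": force on the tool from outside, world axes, zero at the start; "ft_torque": the same for the moment, N m; "opening": opening from 0.0 (shut) to 1.0 (fully open); "gripper_force": force on a finger pad.
Only numpy, scipy, OpenCV 4.12 (cv2) and the standard library are available. Lean on these libraries where they do the work, as an engineer would, in place of code of your own. Each camera call takes 0.05 s, during which the arm holds its last target. There are 200 camera calls.

## Working session

There is one attempt and no reset: what is moved stays moved. The work goes in short steps, Python scripts to look and compute and a tool call to move; the robot and the scene stay as the last step left them, time stands still between calls to the robot, and variables do not carry over. Pictures are saved under pics/ and viewed, at most 10 in all, crops included, and the job is handed in when it is done.

Besides the shell and the picture viewer there is one more tool, called in YAML: its name, and indented under it one key for each argument. apply_moves: Moves the arm, as the interface text tells. Its arguments: {"type":"object","properties":{"steps":{"type":"array"}},"required":["steps"]}

```bash
mkdir -p pics; python3 - <<'E'
from workcell import r
import cv2
for n in("side","top"):
    cv2.imwrite(f"pics/{n}0.png",r.camera(n)[:,:,::-1]); p=r.camera_params(n); print(n,p)
s=r.observe(); print(s["t"],s["ee_pos"],s["ee_rot"],r.tcp_to_tips)
E
```

```text
side {'K': array([[361.5711643 ,   0.        , 258.28087724],
       [  0.        , 361.5711643 , 190.14467348],
       [  0.        ,   0.        ,   1.        ]]), 'eye': array([ 0.57614664, -0.62282176,  0.75192952]), 'orientation': array([ 0.91578065, -0.00420279,  0.01074223, -0.40151306])}
top {'K': array([[435.69274849,   0.        , 259.39410673],
       [  0.        , 435.69274849, 191.8023802 ],
       [  0.        ,   0.        ,   1.        ]]), 'eye': array([ 4.99104975e-01, -9.96905558e-04,  1.14549726e+00]), 'orientation': array([-0.69783856,  0.71436579, -0.02301284,  0.0466183 ])}
0.1 [0.18504024 0.62281003 0.40394525] [ 1.43884284e-01  9.89594229e-01 -7.56846806e-04 -5.33843145e-05] 0.166
```

View pics/top0.png

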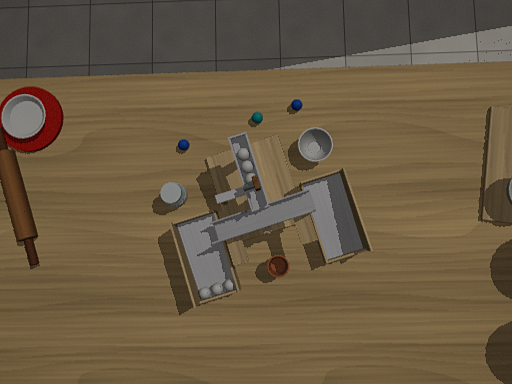

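View pics/side0.png

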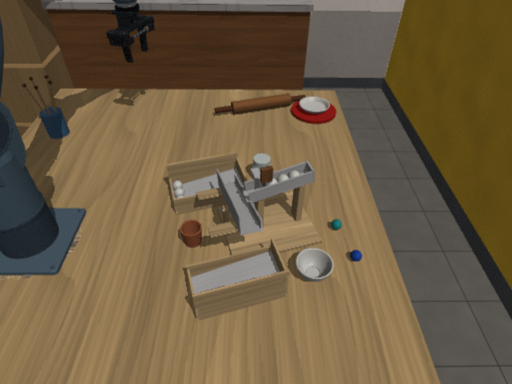

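The top view (image up = +x, left = +y) shows the left chute with its balls at (217,288), the empty right chute at (335,215), the seesaw from (213,237) to (313,198), the tab at (256,183) and the cup at (278,266). The bowl is at (315,145) and the jar at (173,194). The blue and turquoise balls at (184,145), (257,117) and (297,104) are decoys. Next I'll take one close crop of each view.

```bash
python3 - <<'E'
import cv2
a=cv2.imread("pics/top0.png")[120:320,160:380]
cv2.imwrite("pics/topc.png",cv2.resize(cv2.convertScaleAbs(a,alpha=1.5),None,fx=3,fy=3,interpolation=cv2.INTER_CUBIC))
a=cv2.imread("pics/side0.png")[140:320,155:345]
cv2.imwrite("pics/sidec.png",cv2.resize(cv2.convertScaleAbs(a,alpha=1.3),None,fx=3,fy=3,interpolation=cv2.INTER_CUBIC))
E
```

```text
(no output)
```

View pics/topc.png

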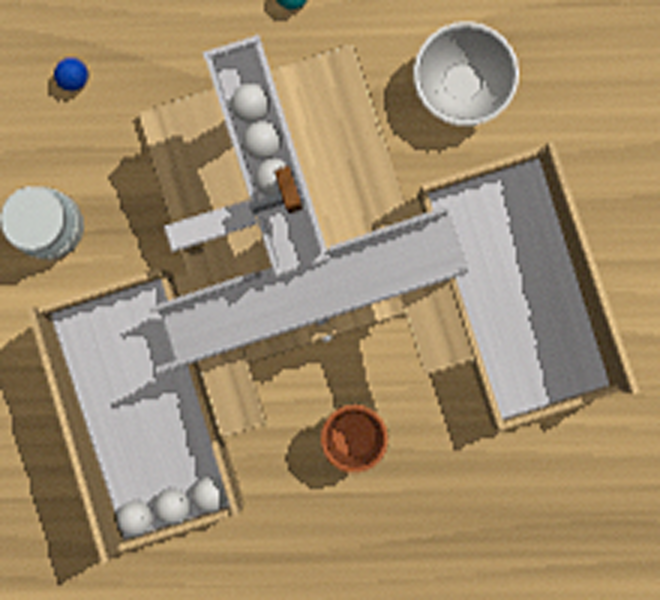

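View pics/sidec.png

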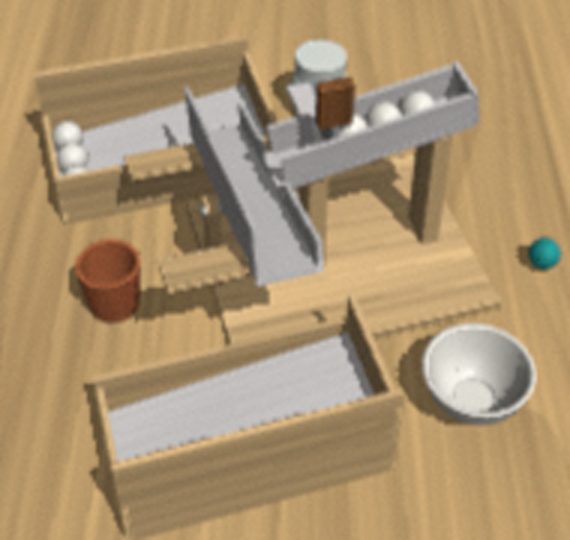

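```bash
cat > h.py <<'E'
import numpy as np
from workcell import r
from scipy.spatial.transform import Rotation as R
def cast(cam,px,z):
    p=r.camera_params(cam); d=R.from_quat(p["orientation"]).as_matrix()@np.linalg.inv(p["K"])@[px[0],px[1],1]
    return p["eye"]+d*(z-p["eye"][2])/d[2]
def proj(cam,X):
    p=r.camera_params(cam); c=p["K"]@(R.from_quat(p["orientation"]).as_matrix().T@(np.array(X)-p["eye"])); return c[:2]/c[2]
E
python3 - <<'E'
from h import *
np.set_printoptions(precision=4,suppress=True)
T=lambda u,v:(u/3+160,v/3+120)
S=lambda u,v:(u/3+155,v/3+140)
P=[("top",T(548,147),.1,(.055,-.222)),("top",T(634,391),.1,(-.155,-.222)),("top",T(37,312),.1,(.055,.222)),("top",T(103,560),.1,(-.155,.222)),("top",T(232,45),.19,(.195,0)),
("side",S(400,397),.1,(.055,-.222)),("side",S(112,463),.1,(-.155,-.222)),("side",S(467,80),.19,(.195,0))]
W=np.array([cast(c,p,z)[:2] for c,p,z,_ in P]); M=np.array([m for *_,m in P])
a=M-M.mean(0); b=W-W.mean(0)
yaw=np.arctan2((a[:,0]*b[:,1]-a[:,1]*b[:,0]).sum(),(a*b).sum()); c,s=np.cos(yaw),np.sin(yaw); Q=np.array([[c,-s],[s,c]])
t=W.mean(0)-Q@M.mean(0); print(yaw,t); print((W-t-M@Q.T)*1000)
g=lambda x,y,z:np.append(Q@[x,y]+t,z)
inv=lambda w:Q.T@(w[:2]-t)
for n,p,z in [("tab top c",T(284,189),.216),("paddle tl",T(410,300),.12),("paddle br",T(472,360),.125),("cup",T(355,437),.055),("bowl",T(466,73),.045),("jar",T(35,217),.075)]: print(n,inv(cast("top",p,z)))
for n,p,z in [("tab top c",S(336,82),.216),("paddle fr",S(170,292),.12),("cup",S(108,255),.055)]: print(n,inv(cast("side",p,z)))
print("paddle",g(-.06,-.088,.125),"tab",g(.07,-.018,.2))
E
```

```text
0.28502890625343047 [0.5414 0.0237]
[[-3.5677  4.8276]
 [ 2.383   4.4611]
 [-1.6062 -7.6609]
 [ 3.7863 -0.6012]
 [-5.6492 -2.0199]
 [ 1.7833 -0.5608]
 [ 4.885   6.8688]
 [-2.0145 -5.3147]]
tab top c [ 0.0707 -0.005 ]
paddle tl [-0.0305 -0.0718]
paddle br [-0.0891 -0.1027]
cup [-0.1229  0.0024]
bowl [ 0.1399 -0.1814]
jar [0.1296 0.1999]
tab top c [ 0.0758 -0.0072]
paddle fr [-0.0824 -0.0985]
cup [-0.1179  0.0114]
paddle [ 0.5086 -0.0776  0.125 ] tab [0.6136 0.0261 0.2   ]
```

apply_moves:
  steps:
    - [0, 0, -8.2, 0, 0, 0, 1]
    - [0, 0, -8.2, 0, 0, 0, 1]
    - [0, 0, -8.2, 0, 0, 0, 1]
    - [0, 0, -8.3, 0, 0, 0, 1]
    - [0, 0, 0, -6, -45, 0, 1]
    - [0, 0, 0, -6, -45, 0, 1]
    - [0, 0, 0, -6, -45, 0, 1]
    - [0, 0, 0, -6, -45, 0, 1]
    - [0, 0, 0, -6, -45, 0, 1]
    - [0, 0, 0, -6, -45, 0, 1]

```text
t: 1.1
ee_pos: [0.2961, 0.3722, 0.4045]
ee_rot: [-0.142, 0.99, -0.0, -0.0]
wrist_force: [0.3, 0.3, 0.7]
opening: 0.119
gripper_force: 0.0
```

apply_moves:
  steps:
    - [0, 0, 0, -6, -45, 0, 1]
    - [0, 0, 0, -6, -45, 0, 1]
    - [0, 0, 0, -6, -45, 0, 1]
    - [0, 0, 0, -6, -45, 0, 1]
    - [0, 0, 0, -6, -45, 0, 1]
    - [0, 0, 0, -6, -45, 0, 1]
    - [0, 0, 0, -6, -45, 0, 1]
    - [0, 0, 0, -6, -45, 0, 1]
    - [0, 0, 0, 0, 0, 0, 1]
    - [0, 0, 0, 0, 0, 0, 1]

```text
t: 2.1
ee_pos: [0.4431, 0.0416, 0.4045]
ee_rot: [-0.141, 0.99, 0.0, -0.0]
wrist_force: [0.4, 0.4, 0.6]
opening: 0.007
gripper_force: 0.0
```

```bash
cat >> h.py <<'E'
yaw=.285; t0=np.array([.5414,.0237]); Q=np.array([[np.cos(yaw),-np.sin(yaw)],[np.sin(yaw),np.cos(yaw)]])
def rig():
    s=r.observe(); p=Q.T@(s["ee_pos"][:2]-t0); y=R.from_quat(s["ee_rot"]).as_matrix()[:,1]
    print("t",s["t"],"rig mm",(p*1000).round(1),"tip z",round(1000*(s["ee_pos"][2]-r.tcp_to_tips),1),"toolyaw",round(np.arctan2(y[1],y[0])-np.pi/2,3),"F",s["wrist_force"].round(1),"open",s["opening"])
E
python3 -c "from h import *; rig()"
```

```text
t 2.1 rig mm [-89.3  44.8] tip z 238.5 toolyaw 0.283 F [0.4 0.4 0.6] open 0.006594826775254376
```

apply_moves:
  steps:
    - [0, 0, 0, -4, -45, 0, 1]
    - [0, 0, 0, -5, -45, 0, 1]
    - [0, 0, 0, -5, -43, 0, 1]
    - [0, 0, 0, 0, 0, 40, 1]
    - [0, 0, 0, 0, 0, 40, 1]
    - [0, 0, 0, 0, 0, 0, 1]
    - [0, 0, 0, 0, 0, 0, 1]

```text
t: 2.8
ee_pos: [0.494, -0.0801, 0.325]
ee_rot: [-0.143, 0.99, 0.0, -0.001]
wrist_force: [-0.1, 0.3, 0.6]
opening: 0.004
gripper_force: 0.0
```

```bash
python3 - <<'E'
from h import *
import cv2
rig()
a=r.camera("side")[160:300,180:320]; b=r.camera("top")[160:300,210:350]
cv2.imwrite("pics/p1.png",cv2.resize(cv2.convertScaleAbs(np.hstack([a,b])[:,:,::-1],alpha=1.3),(800,400),interpolation=cv2.INTER_CUBIC))
E
```

```text
t 2.8 rig mm [-74.7 -86.3] tip z 159.0 toolyaw 0.287 F [-0.1  0.3  0.6] open 0.003983512293678174
```

View pics/p1.png

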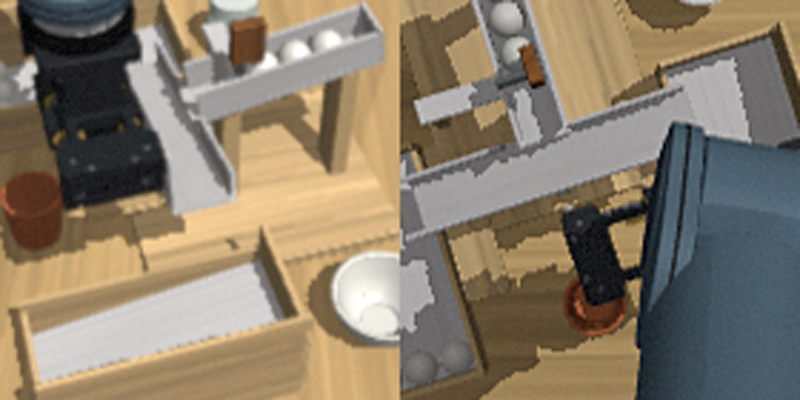

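The picture shows the gripper body (side (100,150), top (590,255)) in front of the seesaw rail with a gap. It clears the cup and hides the right paddle below it. I'll press down by force.

apply_moves:
  steps:
    - [0, 0, 0, 0, -2, 10, 1]
    - [0, 0, 0, 0, 0, 10, 1]
    - [0, 0, 0, 0, 0, 10, 1]
    - [0, 0, 0, 0, 0, 8, 1]
    - [0, 0, 0, 0, 0, 8, 1]
    - [0, 0, 0, 0, 0, 8, 1]

```text
t: 3.5
ee_pos: [0.4946, -0.0836, 0.2701]
ee_rot: [-0.142, 0.99, -0.0, 0.0]
wrist_force: [0.5, -1.1, 1.9]
opening: 0.004
gripper_force: 0.9
```

apply_moves:
  steps:
    - [0, 0, 0, 0, 0, 5, 1]
    - [0, 0, 0, 0, 0, 5, 1]
    - [0, 0, 0, 0, 0, 5, 1]
    - [0, 0, 0, 0, 0, 0, 1]

```text
t: 3.9
ee_pos: [0.4943, -0.0831, 0.255]
ee_rot: [-0.142, 0.99, 0.0, -0.001]
wrist_force: [-0.0, -0.6, 0.6]
opening: 0.0
gripper_force: 0.0
```

apply_moves:
  steps:
    - [0, 0, 0, 0, 0, 3, 1]
    - [0, 0, 0, 0, 0, 3, 1]
    - [0, 0, 0, 0, 0, 0, 1]

```text
t: 4.2
ee_pos: [0.4947, -0.0832, 0.2503]
ee_rot: [-0.142, 0.99, 0.0, 0.0]
wrist_force: [-2.6, 0.5, 8.2]
opening: 0.007
gripper_force: 3.9
```

```bash
python3 - <<'E'
from h import *
import cv2
rig()
a=r.camera("side")[160:300,180:320]; b=r.camera("top")[160:300,210:350]
cv2.imwrite("pics/p2.png",cv2.resize(cv2.convertScaleAbs(np.hstack([a,b])[:,:,::-1],alpha=1.3),(800,400),interpolation=cv2.INTER_CUBIC))
E
```

```text
t 4.2 rig mm [-74.9 -89.5] tip z 84.3 toolyaw 0.285 F [-2.6  0.5  8.2] open 0.0071777595766994535
```

View pics/p2.png

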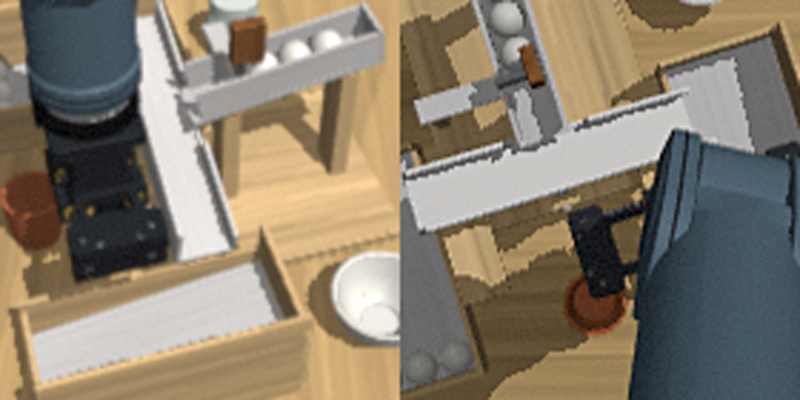

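The seesaw now slopes to the right: the trough's right end at (205,250) in the side half is low, and the slide is still shut. The force at the stop is 8 N. I'll press a touch more and hold, then rise.

apply_moves:
  steps:
    - [0, 0, 0, 0, 0, 2, 1]
    - [0, 0, 0, 0, 0, 0, 1]
    - [0, 0, 0, 0, 0, 0, 1]
    - [0, 0, 0, 0, 0, -20, 1]
    - [0, 0, 0, 0, 0, -45, 1]
    - [0, 0, 0, 0, 0, -45, 1]
    - [0, 0, 0, 0, 0, -45, 1]
    - [0, 0, 0, 0, 0, 0, 1]

```text
t: 5.1
ee_pos: [0.4964, -0.084, 0.4082]
ee_rot: [-0.142, 0.99, -0.001, 0.005]
wrist_force: [0.8, 0.2, -0.3]
opening: 0.003
gripper_force: 0.0
```

apply_moves:
  steps:
    - [0, 0, 0, -29, 5, 0, 1]
    - [0, 0, 0, -29, 5, 0, 1]
    - [0, 0, 0, -29, 5, 0, 1]
    - [0, 0, 0, -29, 5, 0, 1]
    - [0, 0, 0, -29, 5, 0, 1]
    - [0, 0, 0, 0, 0, 0, 1]
    - [0, 0, 0, 0, 0, 0, 1]

```text
t: 5.8
ee_pos: [0.6264, -0.0185, 0.4015]
ee_rot: [-0.142, 0.99, -0.0, -0.001]
wrist_force: [0.2, 0.1, -0.4]
opening: 0.008
gripper_force: 0.0
```

```bash
python3 - <<'E'
from h import *
import cv2
rig()
a=r.camera("side")[130:270,180:320]; b=r.camera("top")[120:260,190:330]
cv2.imwrite("pics/p3.png",cv2.resize(cv2.convertScaleAbs(np.hstack([a,b])[:,:,::-1],alpha=1.3),(800,400),interpolation=cv2.INTER_CUBIC))
g=lambda x,y,z:np.append(Q@[x,y]+t0,z)
print((proj("side",g(.07,-.062,.188))-[180,130])*400/140, (proj("side",g(.07,-.018,.2))-[180,130])*400/140)
E
```

```text
t 5.8 rig mm [ 69.7 -64.4] tip z 235.5 toolyaw 0.286 F [ 0.2  0.1 -0.4] open 0.0080414630711861
[261.97073278 176.50498767] [245.35590615 130.96988701]
```

View pics/p3.png

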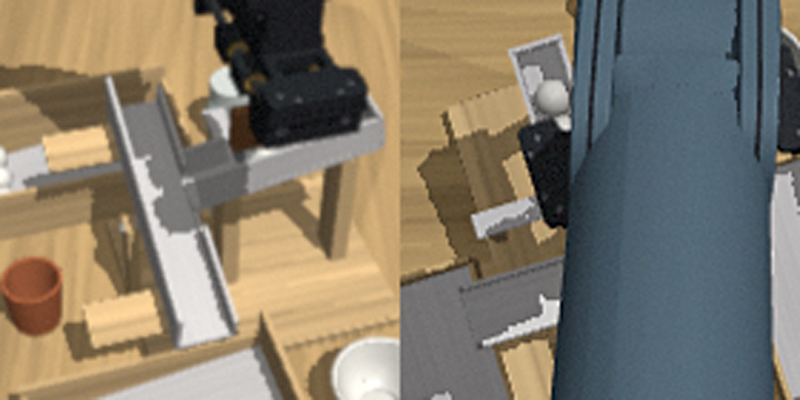

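The gate stays tilted to the right, with the trough's right end at (205,335) low and the right paddle at (120,315) down. The gripper hovers to the right of the tab, which is at (245,130). Next: descend to z 190 and push left.

apply_moves:
  steps:
    - [0, 0, 0, 0, 0, 20, 1]
    - [0, 0, 0, 0, 0, 20, 1]
    - [0, 0, 0, 0, 0, 5, 1]
    - [0, 0, 0, 0, 0, 0, 1]
    - [0, 0, 0, 0, 10, 0, 1]
    - [0, 0, 0, 0, 10, 0, 1]
    - [0, 0, 0, 0, 10, 0, 1]
    - [0, 0, 0, 0, 10, 0, 1]
    - [0, 0, 0, 0, 10, 0, 1]

```text
t: 6.8
ee_pos: [0.6125, 0.0303, 0.3583]
ee_rot: [-0.142, 0.99, -0.0, 0.001]
wrist_force: [0.8, -0.8, 1.5]
opening: 0.001
gripper_force: 0.7
```

```bash
python3 -c "from h import *; rig()"
```

```text
t 6.8 rig mm [ 70.1 -13.6] tip z 192.3 toolyaw 0.286 F [ 0.8 -0.8  1.5] open 0.0010245277885038288
```

apply_moves:
  steps:
    - [0, 0, 0, 0, 10, 0, 1]
    - [0, 0, 0, 0, 10, 0, 1]
    - [0, 0, 0, 0, 8, 0, 1]
    - [0, 0, 0, 0, 4, 0, 1]
    - [0, 0, 0, 0, 2, 0, 1]
    - [0, 0, 0, 0, 0, 0, 1]

```text
t: 7.4
ee_pos: [0.6029, 0.0623, 0.3576]
ee_rot: [-0.142, 0.99, 0.0, -0.0]
wrist_force: [0.5, 0.2, -0.3]
opening: 0.003
gripper_force: 0.0
```

```bash
python3 -c "from h import *; rig()"
```

```text
t 7.4 rig mm [69.8 19.7] tip z 191.6 toolyaw 0.286 F [ 0.5  0.2 -0.3] open 0.003248846994111504
```

apply_moves:
  steps:
    - [0, 0, 0, 0, 4, 0, 1]
    - [0, 0, 0, 0, 3, 0, 1]
    - [0, 0, 0, 0, 0, 0, 1]

```text
t: 7.7
ee_pos: [0.6014, 0.0663, 0.3577]
ee_rot: [-0.141, 0.99, -0.002, 0.0]
wrist_force: [2.6, -6.5, -1.0]
opening: 0.005
gripper_force: 3.6
```

Stop reached (6.5 N in −y). I'll back off to the right, rise, and go clear.

apply_moves:
  steps:
    - [0, 0, 0, 0, -10, 0, 1]
    - [0, 0, 0, 0, -10, 0, 1]
    - [0, 0, 0, 0, 0, -40, 1]
    - [0, 0, 0, 0, 0, -45, 1]
    - [0, 0, 0, 0, 0, -45, 1]
    - [0, 0, 0, 45, 0, -20, 1]
    - [0, 0, 0, 45, 30, 0, 1]
    - [0, 0, 0, 45, 40, 0, 1]
    - [0, 0, 0, 20, 45, 0, 1]
    - [0, 0, 0, 0, 45, 0, 1]

```text
t: 8.7
ee_pos: [0.4235, 0.1533, 0.5083]
ee_rot: [-0.141, 0.99, 0.0, -0.0]
wrist_force: [0.9, -0.2, 0.4]
opening: 0.002
gripper_force: 0.0
```

apply_moves:
  steps:
    - [0, 0, 0, 0, 45, 0, 1]
    - [0, 0, 0, 0, 45, 0, 1]
    - [0, 0, 0, 0, 45, 0, 1]
    - [0, 0, 0, 0, 45, 0, 1]
    - [0, 0, 0, 0, 0, 0, 1]
    - [0, 0, 0, 0, 0, 0, 1]
    - [0, 0, 0, 0, 0, 0, 1]
    - [0, 0, 0, 0, 0, 0, 1]
    - [0, 0, 0, 0, 0, 0, 1]
    - [0, 0, 0, 0, 0, 0, 1]

```text
t: 9.7
ee_pos: [0.3756, 0.3259, 0.5078]
ee_rot: [-0.142, 0.99, 0.0, 0.0]
wrist_force: [-0.2, -0.5, -0.5]
opening: 0.006
gripper_force: 0.0
```

```bash
python3 - <<'E'
from h import *
import cv2
rig()
a=r.camera("side")[130:330,160:360]; b=r.camera("top")[120:320,165:365]
cv2.imwrite("pics/p4.png",cv2.resize(cv2.convertScaleAbs(np.hstack([a,b])[:,:,::-1],alpha=1.3),(800,400),interpolation=cv2.INTER_CUBIC))
E
```

```text
t 9.7 rig mm [-74.1 336.7] tip z 341.8 toolyaw 0.284 F [-0.2 -0.5 -0.5] open 0.005899183939925616
```

View pics/p4.png

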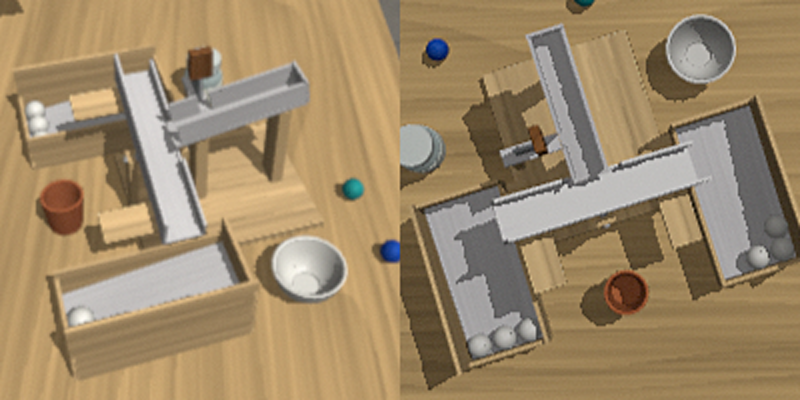

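The picture shows three balls in the right chute at (758,257), (780,247) and (775,226), and three still in the left chute. The slide is open, the gate is tilted right, and the cup, jar and bowl are unmoved. I'll let things settle and hand in.

apply_moves:
  steps:
    - [0, 0, 0, 0, 0, 0, 1]
    - [0, 0, 0, 0, 0, 0, 1]
    - [0, 0, 0, 0, 0, 0, 1]
    - [0, 0, 0, 0, 0, 0, 1]
    - [0, 0, 0, 0, 0, 0, 1]
    - [0, 0, 0, 0, 0, 0, 1]
    - [0, 0, 0, 0, 0, 0, 1]
    - [0, 0, 0, 0, 0, 0, 1]
    - [0, 0, 0, 0, 0, 0, 1]
    - [0, 0, 0, 0, 0, 0, 1]

```text
t: 10.8
ee_pos: [0.3753, 0.3266, 0.5077]
ee_rot: [-0.142, 0.99, -0.0, 0.0]
wrist_force: [1.3, 0.4, -0.6]
opening: 0.004
gripper_force: 0.0
```

apply_moves:
  steps:
    - [0, 0, 0, 0, 0, 0, 1]
    - [0, 0, 0, 0, 0, 0, 1]
    - [0, 0, 0, 0, 0, 0, 1]
    - [0, 0, 0, 0, 0, 0, 1]
    - [0, 0, 0, 0, 0, 0, 1]
    - [0, 0, 0, 0, 0, 0, 1]
    - [0, 0, 0, 0, 0, 0, 1]
    - [0, 0, 0, 0, 0, 0, 1]
    - [0, 0, 0, 0, 0, 0, 1]
    - [0, 0, 0, 0, 0, 0, 1]

```text
t: 11.8
ee_pos: [0.3753, 0.3266, 0.5077]
ee_rot: [-0.142, 0.99, 0.0, 0.0]
wrist_force: [-0.5, 0.8, 0.4]
opening: 0.005
gripper_force: 0.0
```

```bash
python3 - <<'E'
from workcell import r
import cv2
a=r.camera("top").astype(int); 
b=r.camera("top").astype(int); print(abs(a-b)[120:320,165:365].max())
print(r.close_job())
E
```

```text
21
the job is handed in; nothing more can be done
None
```

I pressed the right paddle down to its stop and then pushed the slide fully open; the three balls rolled into the right chute, and I handed the job in at about 12 s with the arm clear, though the hand-in returned no verdict.

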